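# Collapse the carry post of the glass rack

### The arm

A 6-joint arm with a two-finger parallel gripper is mounted at the origin on the work surface. World frame = base frame: x ahead of the robot, y to its left, z up, the work surface at z = 0. Lengths are in m, angles in rad, forces in N, time in s.
With the tool pointing down it reaches from about 0.375 to 0.9 m from the base axis. Payload 3.1 kg.
Tool frame: the origin (TCP) lies midway between the tips of the shut fingers; the grasp point (between the pads) lies manip.grip_depth behind it (manip.grip_depth is the distance from the TCP to the grasp point, in m); z points along the fingers, y is the direction in which the jaws open and shut (so a half turn about z gives the same grasp; the last joint's range is limited). The gripper opens to 85 mm and grips with 20 to 120 N. Pads are 22 mm wide; open, the fingers measure 114 mm over their backs; the gripper's body (76 mm by 85 mm) begins 54 mm behind the grasp point. The pads swing forward as they close: fully open they stand 13 mm farther back than shut.
Start: joints at [-1.413, 0.527, 1.433, -0, 1.181, -0.178], TCP at [0.206, -0.59, 0.231] pointing down, gripper open.
Joint ranges: [-3.08, 3.08], [-0.75, 2.2], [0.22, 2.44], [-1.43, 4.57], [0, 2.65], [-2.85, 2.85]. Speed limits (rad/s): [2.79, 2.79, 3.14, 3.14, 3.14, 3.14].

### API

Orientations are given as a unit quaternion [x, y, z, w].
In Python, from station import manip, vision gives the robot as it stands.
- The arm moves only by the shell command python3 -m crank 'ROWS' [FORCE]. ROWS is JSON, a list of rows, each an object with "grip": the closure, from 0 (fully open) to 1 (shut); "offset": the shift along the tool's x, y, z in mm, a list of three; "angular": the turn, a rotation vector about the tool's x, y, z in degrees, a list of three. A call has 1 to 10 rows; each row is the pose to reach, as a shift and turn from the pose commanded when the call began, along the tool's axes at that moment; what a row does not reach only later rows make up. A row lasts 1/10 s, in which the tool goes at most 50 mm and 8.59 degrees, less where a joint would pass 70% of its speed; a pose out of reach is approached as far as the arm can. A call with a gripper value outside its range is refused whole. The fingers move at their own pace and stop on an object; FORCE is the grip in N (left out, the last holds). Time passes only in rows, so rows that repeat a pose let the fingers close. It gives the time, the measured TCP pose, the force and the opening at its end, in the units of the state.
- manip.sense(): the state, without advancing time (a new reading comes with each control period).
- vision.snapshot(name): name is "scene" or "top" or "wrist"; returns a dict with "pixels" (420x560x3 uint8, red, green, blue), "intrinsics" (3x3 intrinsics, pixels), "R" (3x3) and "t" (3): a world point X has camera coordinates R X + t. Camera axes: x right, y down, z forward; pixel columns grow to the right and rows downward; lengths in m; the calibration is good to about 2 mm. A picture is of the moment at which its call begins. There is no depth.
- manip.sign_off(): hands the job in, once; it reports no verdict.
The state is a dict: "t": time; "q": joint angles; "qd": joint speeds; "tau": joint torques, N m; "tcp_pos": TCP position; "tool_rot": TCP orientation; "force": force on the tool from outside, world axes, zero at the start; "ft_torque": the same for the moment, N m; "finger_gap": opening from 0.0 (shut) to 1.0 (fully open).
Only numpy, scipy, OpenCV 4.12 (cv2) and the standard library are available. Lean on these libraries where they do the work, as an engineer would, in place of code of your own. Each camera call takes 0.05 s, during which the arm holds its last target.

### The job

Two dishwashing carriers stand on the steel counter, each with an extended telescoping carry post. Collapse the post of the square pegged glass rack, so that it will pass under the dishwasher hood: press the round button on top of the post in, push the post down to its next hole and let go so that the button springs back out and the post is locked there. Leave the post of the round cutlery basket extended.

Things in the scene. Friction and masses are not known exactly. Their poses are not given: they have to be found in the camera images.
- rack_button_top (a point): Top centre of the 30 mm round steel button, 12 mm proud of a black 50 mm hub on the upright post in the middle of the glass rack: a fixed grey square tray 220 x 220 mm, sides 70 mm high, rows of 56 mm high pegs. The hub (25 mm tall) tops a 22 mm tube that slides in a 30 mm sleeve 161 mm high. Top 262 mm over the counter at the start, 202 mm once locked down. z up, x and y along the sides.
- rack_post (a joint): How far the glass rack's post is pushed down, m: 0 extended (pin in upper hole), 0.060 at the lower, next hole, also its end stop. The pin, seen in the sleeve's side in one of two holes 60 mm apart, blocks it after about 4 mm unless the button is in. Friction keeps the post where it is left; pushing it down takes 3 to 7 N.
- rack_button (a joint): How far the glass rack's button is pressed into the hub, m: 0 out (locked), 0.010 fully in; spring 1 N rising to 4 N. From 0.006 the post is free. Between holes it stays in by itself; it springs out within 3 mm of a hole once nothing presses it. Pressing straight down on it first sinks the button, then pushes the post down.
- basket_post (a joint): How far the other carrier's post is pushed down, m: 0 extended, and it must stay so. Same post and button, but in a fixed round cutlery basket 150 mm across and 110 mm high, with upright cutlery up to 180 mm high.

How it is judged:
By the outcome, as a careful person would: the job done as asked, in the order asked, and still so for the second after the job is handed in, with the robot touching nothing.
It also fails if it takes over 32 s, if anything falls off the work surface, if the arm or the gripper's body presses on something with over 40 N, if the wrist force passes 120 N, or if a joint passes its speed limit or range.

## Working session

There is one attempt and no reset: what is moved stays moved. The work goes in short steps, Python scripts to look and compute and a shell command to move; the robot and the scene stay as the last step left them, time stands still between calls to the robot, and variables do not carry over. Pictures are saved under pics/ and viewed, and the job is handed in when it is done.

```bash
mkdir -p pics; ls
python3 - <<'E'
from station import manip, vision
import cv2, numpy as np
s=manip.sense()
for k,v in s.items(): print(k,np.round(v,4))
print(manip.grip_depth)
for n in ["scene","top","wrist"]:
    d=vision.snapshot(n); cv2.imwrite(f"pics/{n}0.png",d["pixels"][:,:,::-1])
    np.savez(f"pics/{n}0.npz",**d)
    print(n,np.round(d["intrinsics"],1).tolist(),np.round(d["R"],3).tolist(),np.round(d["t"],3))
E
```

```text
pics
t 0.0
q [-1.4135  0.5284  1.4339 -0.      1.1814 -0.1785]
qd [ 0.0002 -0.0003  0.0003  0.001   0.0003  0.0002]
tau [-5.00000e-04 -4.42350e+01 -1.78026e+01 -2.00000e-04  8.60000e-03
  0.00000e+00]
tcp_pos [ 0.2059 -0.5894  0.2303]
tool_rot [ 0.9859  0.1671  0.     -0.0011]
force [-0.3861  0.5802  0.0655]
ft_torque [-0.0036 -0.0419 -0.0188]
finger_gap 1.0024
0.0187
scene [[455.9, 0.0, 283.8], [0.0, 455.9, 202.5], [0.0, 0.0, 1.0]] [[-0.618, 0.786, 0.008], [0.573, 0.457, -0.681], [-0.538, -0.416, -0.733]] [ 0.326 -0.117  1.377]
top [[419.3, 0.0, 281.5], [0.0, 419.3, 207.6], [0.0, 0.0, 1.0]] [[-0.015, -1.0, -0.001], [-0.998, 0.015, -0.062], [0.062, 0.0, -0.998]] [0.009 0.553 1.115]
wrist [[366.5, 0.0, 272.5], [0.0, 366.5, 205.9], [0.0, 0.0, 1.0]] [[0.329, -0.944, -0.002], [-0.898, -0.314, 0.308], [-0.292, -0.1, -0.951]] [-0.625 -0.04   0.381]
```

View pics/scene0.png

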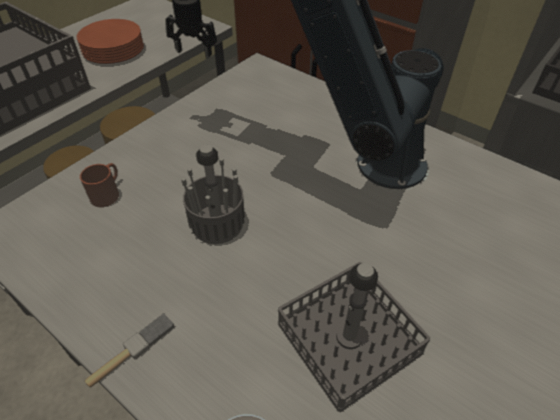

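View pics/top0.png

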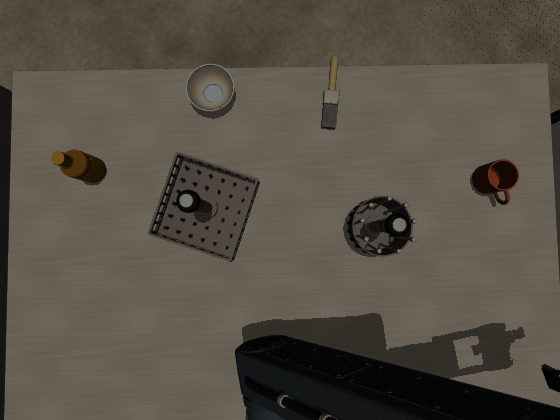

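View pics/wrist0.png

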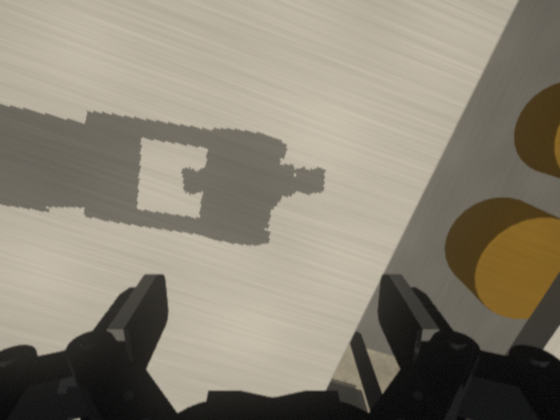

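The scene view shows the rack's button at about (366,269) and the basket's at about (207,152). In the top view the rack's button is near (188,201) and the basket's near (398,225). The wrist view shows neither carrier. Next I'll triangulate both buttons.

```bash
cat > h.py <<'E'
import numpy as np, cv2
def ray(d,uv):
    K,R,t=d["intrinsics"],d["R"],d["t"]
    v=R.T@np.linalg.solve(K,[uv[0],uv[1],1.]); return -R.T@t, v/np.linalg.norm(v)
def tri(obs):
    A=np.zeros((3,3));b=np.zeros(3)
    for d,uv in obs:
        c,v=ray(d,uv);P=np.eye(3)-np.outer(v,v);A+=P;b+=P@c
    X=np.linalg.solve(A,b)
    return X,[np.linalg.norm((np.eye(3)-np.outer(ray(d,uv)[1],ray(d,uv)[1]))@(X-ray(d,uv)[0])) for d,uv in obs]
def plane(d,uv,z):
    c,v=ray(d,uv); return c+v*(z-c[2])/v[2]
def proj(d,X):
    p=d["intrinsics"]@(d["R"]@X+d["t"]); return p[:2]/p[2]
E
python3 - <<'E'
from h import *
for n,cs in [("top",[(188,201),(398,225)]),("scene",[(366,271),(207,154)])]:
    d=np.load(f"pics/{n}0.npz"); im=d["pixels"]
    tiles=[]
    for c in cs:
        x,y=c; cr=im[y-25:y+25,x-25:x+25,::-1]
        tiles.append(cv2.resize(np.clip(cr*1.6,0,255).astype(np.uint8),(400,400),interpolation=cv2.INTER_NEAREST))
    cv2.imwrite(f"pics/crop_{n}.png",np.hstack(tiles))
E
```

```text
(no output)
```

View pics/crop_top.png

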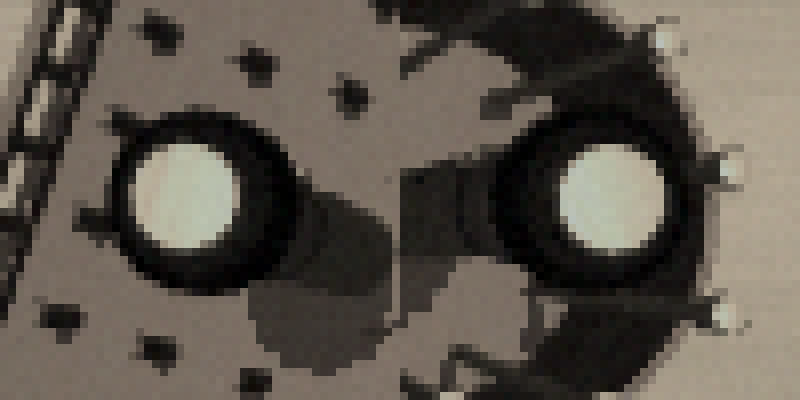

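View pics/crop_scene.png

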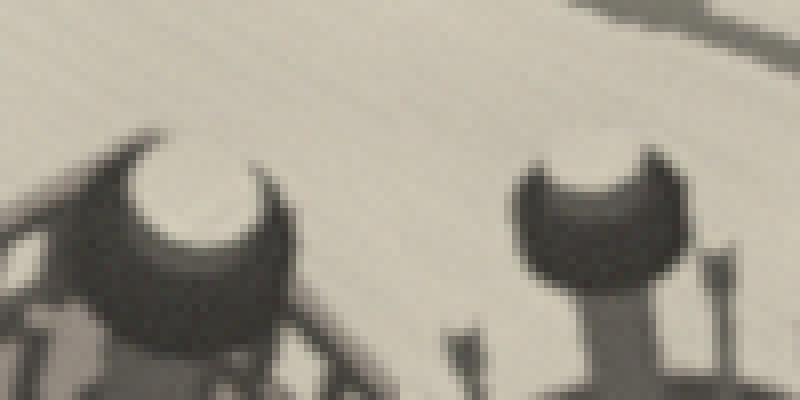

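Run:
```python
from h import *
d=np.load("pics/top0.npz"); s=np.load("pics/scene0.npz")
g=cv2.cvtColor(d["pixels"],cv2.COLOR_RGB2GRAY)
for c,sc in [((188,201),(365.3,269.3)),((398,225),(207-25+74.5-50,154-25+18.5))]:
    m=np.zeros_like(g); x,y=c; m[y-12:y+13,x-12:x+13]=(g>95)[y-12:y+13,x-12:x+13]
    n,l,st,ce=cv2.connectedComponentsWithStats(m)
    i=1+np.argmax(st[1:,4]); print(ce[i],st[i])
    X,e=tri([(d,ce[i]),(s,sc)]); print("tri",X.round(4),np.round(e,4),"on z=.262",plane(d,ce[i],.262).round(4))
    P=plane(d,ce[i],.262); print("size mm",[np.round(np.linalg.norm(plane(d,ce[i]+np.array(o),.262)-P)*1000,2) for o in((st[i][2],0),(0,st[i][3]))])
    print("scene proj",proj(s,P),proj(s,plane(d,ce[i],.202)))
# rack tray corners (top view), top rim z=.07
for uv in [(178,153),(259,180),(233,261),(150,234)]: print(plane(d,uv,.07).round(3))
```

```text
[185.51937984 199.95348837] [180 194  12  13 129]
tri [0.5578 0.2033 0.2611] [0.0003 0.0003] on z=.262 [0.5576 0.2034 0.262 ]
size mm [np.float64(25.41), np.float64(27.55)]
scene proj [365.67251041 268.95902429] [366.14670206 293.42095008]
[399.10606061 224.25757576] [393 218  13  13 132]
tri [ 0.4988 -0.2461  0.2627] [0.0006 0.0006] on z=.262 [ 0.4992 -0.2468  0.262 ]
size mm [np.float64(27.39), np.float64(27.34)]
scene proj [205.90070366 147.66783182] [203.46994328 164.65724043]
[0.696 0.267 0.07 ]
[0.622 0.058 0.07 ]
[0.415 0.126 0.07 ]
[0.488 0.339 0.07 ]
```

Run:
```python
from station import manip
import numpy as np
from scipy.spatial.transform import Rotation as R
s=manip.sense(); r=R.from_quat(s["tool_rot"]); print(r.as_matrix().round(4))
for T in [(.5577,.2034,.36)]: print((r.inv().apply(np.array(T)-s["tcp_pos"])*1000).round(1))
```

```text
[[ 9.441e-01  3.295e-01 -3.000e-04]
 [ 3.295e-01 -9.441e-01  1.700e-03]
 [ 3.000e-04 -1.700e-03 -1.000e+00]]
[ 593.5 -632.9 -128.2]
```

```bash
python3 -m crank '[{"grip":1,"offset":[0,0,-45],"angular":[0,0,0]},{"grip":1,"offset":[0,0,-90],"angular":[0,0,0]},{"grip":1,"offset":[10,-11,-130],"angular":[0,0,0]},{"grip":1,"offset":[40,-43,-130],"angular":[0,0,0]},{"grip":1,"offset":[72,-77,-130],"angular":[0,0,0]},{"grip":1,"offset":[105,-112,-130],"angular":[0,0,0]},{"grip":1,"offset":[138,-147,-130],"angular":[0,0,0]},{"grip":1,"offset":[171,-182,-130],"angular":[0,0,0]},{"grip":1,"offset":[204,-217,-130],"angular":[0,0,0]},{"grip":1,"offset":[237,-252,-130],"angular":[0,0,0]}]'
python3 - <<'E'
from station import manip
import numpy as np
from scipy.spatial.transform import Rotation as R
s=manip.sense(); r=R.from_quat(s["tool_rot"]); print(s["q"],s["tcp_pos"],s["t"])
for T in [(.5577,.2034,.34)]: print((r.inv().apply(np.array(T)-s["tcp_pos"])*1000).round(1))
E
```

```text
t: 1.15
tcp_pos: [0.3469, -0.272, 0.3612]
tool_rot: [0.986, 0.167, 0.0, -0.0]
force: [1.5, -0.5, 0.0]
finger_gap: 0.002
[-9.19663099e-01  1.21248249e-01  1.67844563e+00  2.63229758e-04
  1.34205870e+00  3.15968065e-01] [ 0.34694657 -0.27204683  0.36118094] 1.15
[ 355.4 -379.7   21.3]
```

```bash
python3 -m crank '[{"grip":1,"offset":[33,-35,0],"angular":[0,0,0]},{"grip":1,"offset":[67,-71,0],"angular":[0,0,0]},{"grip":1,"offset":[101,-107,0],"angular":[0,0,0]},{"grip":1,"offset":[135,-143,0],"angular":[0,0,0]},{"grip":1,"offset":[169,-179,0],"angular":[0,0,0]},{"grip":1,"offset":[203,-215,0],"angular":[0,0,0]},{"grip":1,"offset":[237,-251,0],"angular":[0,0,0]},{"grip":1,"offset":[265,-282,0],"angular":[0,0,0]},{"grip":1,"offset":[275,-295,0],"angular":[0,0,0]},{"grip":1,"offset":[275,-295,0],"angular":[0,0,0]}]'
python3 - <<'E'
from station import manip,vision
import numpy as np,cv2
from scipy.spatial.transform import Rotation as R
s=manip.sense(); r=R.from_quat(s["tool_rot"]); print(s["q"],s["tcp_pos"],s["t"])
for T in [(.5577,.2034,.34)]: print((r.inv().apply(np.array(T)-s["tcp_pos"])*1000).round(1))
d=vision.snapshot("wrist"); cv2.imwrite("pics/wrist1.png",d["pixels"][:,:,::-1]); np.savez("pics/wrist1.npz",**d)
from h import proj
print(proj(d,np.array([.5577,.2034,.262])))
E
```

```text
t: 2.15
tcp_pos: [0.5093, 0.0974, 0.3607]
tool_rot: [0.986, 0.169, -0.0, -0.0]
force: [-0.5, -1.2, -0.0]
finger_gap: 0.002
[-2.70331030e-02  2.47504179e-01  1.51552930e+00  5.11067418e-04
  1.37934072e+00  1.20379182e+00] [0.50932374 0.09741753 0.36074737] 2.15
[ 81.  -83.8  20.8]
[137.59763955  83.43544622]
```

View pics/wrist1.png

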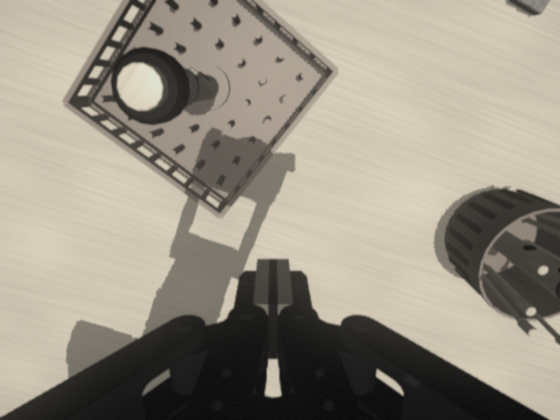

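The wrist view shows the rack button at about (139,86). I predicted (137.6,83.4), so they agree. The shut finger tips are at (272,265). I'll refine the position from this view.

Run:
```python
from h import *
from station import manip
from scipy.spatial.transform import Rotation as R
t=np.load("pics/top0.npz"); s=np.load("pics/scene0.npz"); w=np.load("pics/wrist1.npz")
g=cv2.cvtColor(w["pixels"],cv2.COLOR_RGB2GRAY); m=np.zeros_like(g); m[55:115,105:175]=(g>130)[55:115,105:175]
n,l,st,ce=cv2.connectedComponentsWithStats(m)
i=l[86,139]; print(ce[i],st[i]); c=ce[i]
print("w plane",plane(w,c,.262).round(4))
print(tri([(t,(185.5,199.95)),(w,c)]))
X,e=tri([(t,(185.5,199.95)),(w,c),(s,(365.3,269.3))]); print(X.round(4),np.round(e,4))
S=manip.sense(); r=R.from_quat(S["tool_rot"])
print((r.inv().apply(np.array([X[0],X[1],.275])-S["tcp_pos"])*1000).round(1), S["tcp_pos"])
print("tips seen proj of TCP",proj(w,np.array(S["tcp_pos"])))
```

```text
[139.59749145  86.27993158] [ 117   63   46   48 1754]
w plane [0.5565 0.2018 0.262 ]
(array([0.55701942, 0.20222237, 0.26358295]), [np.float64(0.0009539393798547012), np.float64(0.0009539393798545816)])
[0.5571 0.203  0.2603] [0.001  0.001  0.0003]
[ 81.1 -85.   85.7] [0.50886451 0.09597721 0.36076209]
tips seen proj of TCP [273.47626347 277.96182307]
```

```bash
python3 -m crank '[{"grip":1,"offset":[25,-26,0],"angular":[0,0,0]},{"grip":1,"offset":[55,-57,0],"angular":[0,0,0]},{"grip":1,"offset":[78,-81,20],"angular":[0,0,0]},{"grip":1,"offset":[81,-85,50],"angular":[0,0,0]},{"grip":1,"offset":[81,-85,75],"angular":[0,0,0]},{"grip":1,"offset":[81,-85,82],"angular":[0,0,0]},{"grip":1,"offset":[81,-85,82],"angular":[0,0,0]},{"grip":1,"offset":[81,-85,82],"angular":[0,0,0]}]'
python3 - <<'E'
from station import manip,vision
import numpy as np,cv2
from h import *
from scipy.spatial.transform import Rotation as R
S=manip.sense(); r=R.from_quat(S["tool_rot"]); print(S["tcp_pos"],S["t"],S["force"],r.as_matrix().round(3))
print((r.inv().apply(np.array([.5571,.2027,.262])-S["tcp_pos"])*1000).round(1))
t=[]
for n,X in [("top",(185,200)),("scene",(366,262)),("wrist",(272,290))]:
    d=vision.snapshot(n); np.savez(f"pics/{n}2.npz",**d)
    x,y=X; h=40 if n!="wrist" else 100
    t.append(cv2.resize(d["pixels"][y-h:y+h,x-h:x+h,::-1],(266,266),interpolation=cv2.INTER_CUBIC))
cv2.imwrite("pics/c2.png",np.clip(np.hstack(t)*1.5,0,255).astype(np.uint8))
E
```

```text
t: 3.0
tcp_pos: [0.5584, 0.2012, 0.2806]
tool_rot: [0.986, 0.166, 0.001, 0.0]
force: [-0.1, 0.2, 0.5]
finger_gap: 0.003
[0.5584396  0.20121138 0.28063315] 3.0 [-0.05381652  0.18152209  0.51979672] [[ 0.945  0.328  0.002]
 [ 0.328 -0.945  0.   ]
 [ 0.002  0.001 -1.   ]]
[-0.8 -1.9 18.6]
```

View pics/c2.png

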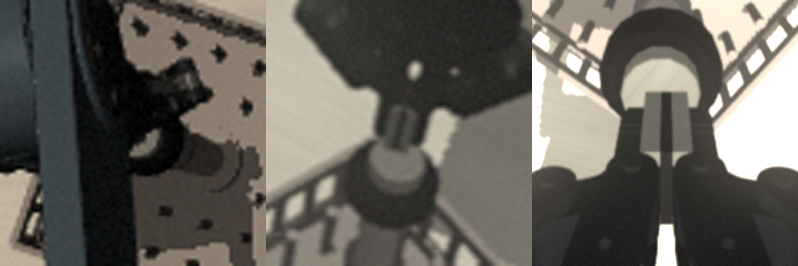

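The crops show the shut fingers centred over the rack button with a small gap, in both the scene (middle) and wrist (right) views. Now I'll press down gradually.

```bash
python3 -m crank '[{"grip":1,"offset":[-1,-2,8],"angular":[0,0,0]},{"grip":1,"offset":[-1,-2,15],"angular":[0,0,0]},{"grip":1,"offset":[-1,-2,19],"angular":[0,0,0]},{"grip":1,"offset":[-1,-2,22],"angular":[0,0,0]},{"grip":1,"offset":[-1,-2,25],"angular":[0,0,0]},{"grip":1,"offset":[-1,-2,28],"angular":[0,0,0]},{"grip":1,"offset":[-1,-2,31],"angular":[0,0,0]},{"grip":1,"offset":[-1,-2,34],"angular":[0,0,0]},{"grip":1,"offset":[-1,-2,37],"angular":[0,0,0]},{"grip":1,"offset":[-1,-2,37],"angular":[0,0,0]}]'
```

```text
t: 4.15
tcp_pos: [0.5556, 0.2036, 0.2418]
tool_rot: [0.986, 0.167, -0.001, -0.0]
force: [-3.1, 0.4, 3.9]
finger_gap: -0.0
```

```bash
python3 -m crank '[{"grip":1,"offset":[0,0,5],"angular":[0,0,0]},{"grip":1,"offset":[0,0,10],"angular":[0,0,0]},{"grip":1,"offset":[0,0,15],"angular":[0,0,0]},{"grip":1,"offset":[0,0,20],"angular":[0,0,0]},{"grip":1,"offset":[0,0,25],"angular":[0,0,0]},{"grip":1,"offset":[0,0,30],"angular":[0,0,0]},{"grip":1,"offset":[0,0,35],"angular":[0,0,0]},{"grip":1,"offset":[0,0,40],"angular":[0,0,0]},{"grip":1,"offset":[0,0,43],"angular":[0,0,0]},{"grip":1,"offset":[0,0,43],"angular":[0,0,0]}]'
python3 - <<'E'
from station import manip,vision
import numpy as np,cv2
S=manip.sense(); print(S["tcp_pos"],S["force"])
d=vision.snapshot("scene"); np.savez("pics/scene3.npz",**d)
cv2.imwrite("pics/c3.png",np.clip(cv2.resize(d["pixels"][200:380,270:450,::-1],(600,600),interpolation=cv2.INTER_CUBIC)*1.5,0,255).astype(np.uint8))
E
```

```text
t: 5.15
tcp_pos: [0.5564, 0.2037, 0.1989]
tool_rot: [0.986, 0.167, 0.0, -0.0]
force: [0.1, 1.8, 3.4]
finger_gap: 0.004
[0.55637935 0.20369566 0.19888532] [0.09248859 1.83024073 3.40589929]
```

View pics/c3.png

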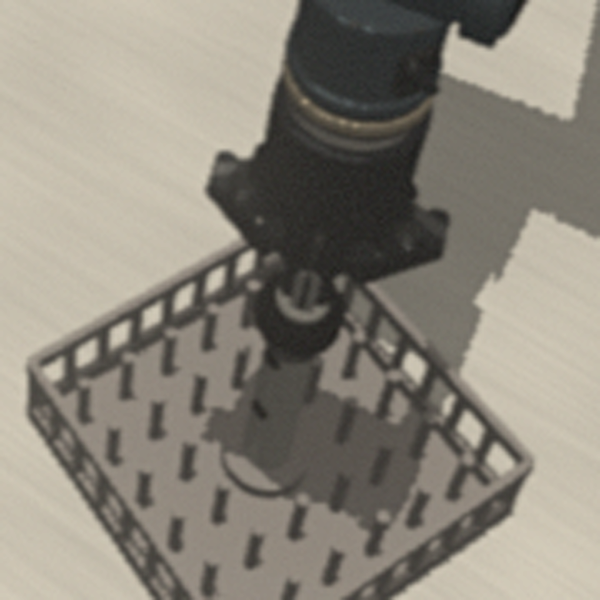

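The hub (around (300,320) in the crop) has come down close to the sleeve with the fingers still on the button, and the two holes show in the sleeve's side. I'll creep to the end stop and watch the force.

```bash
python3 -m crank '[{"grip":1,"offset":[0,0,1.5],"angular":[0,0,0]},{"grip":1,"offset":[0,0,3],"angular":[0,0,0]},{"grip":1,"offset":[0,0,4.5],"angular":[0,0,0]},{"grip":1,"offset":[0,0,5.5],"angular":[0,0,0]},{"grip":1,"offset":[0,0,5.5],"angular":[0,0,0]}]'
```

```text
t: 5.7
tcp_pos: [0.5564, 0.2037, 0.1938]
tool_rot: [0.986, 0.167, 0.0, -0.0]
force: [1.1, 1.7, 3.3]
finger_gap: 0.001
```

```bash
python3 -m crank '[{"grip":1,"offset":[0,0,1],"angular":[0,0,0]},{"grip":1,"offset":[0,0,1],"angular":[0,0,0]},{"grip":1,"offset":[0,0,1],"angular":[0,0,0]}]'; python3 -m crank '[{"grip":1,"offset":[0,0,1],"angular":[0,0,0]},{"grip":1,"offset":[0,0,1],"angular":[0,0,0]},{"grip":1,"offset":[0,0,1],"angular":[0,0,0]}]'
```

```text
t: 6.0
tcp_pos: [0.5563, 0.2037, 0.193]
tool_rot: [0.986, 0.167, 0.0, -0.0]
force: [1.9, 0.8, 4.2]
finger_gap: 0.0
t: 6.3
tcp_pos: [0.5564, 0.2037, 0.1921]
tool_rot: [0.986, 0.167, 0.001, -0.0]
force: [1.9, 1.5, 4.6]
finger_gap: 0.002
```

```bash
python3 -m crank '[{"grip":1,"offset":[0,0,1],"angular":[0,0,0]},{"grip":1,"offset":[0,0,1],"angular":[0,0,0]}]'; python3 -m crank '[{"grip":1,"offset":[0,0,1],"angular":[0,0,0]},{"grip":1,"offset":[0,0,1],"angular":[0,0,0]}]'
```

```text
t: 6.5
tcp_pos: [0.5564, 0.2037, 0.192]
tool_rot: [0.986, 0.167, 0.001, 0.0]
force: [0.9, 1.1, 9.2]
finger_gap: 0.001
t: 6.7
tcp_pos: [0.5564, 0.2037, 0.1918]
tool_rot: [0.986, 0.167, 0.001, 0.0]
force: [-1.3, 1.6, 13.6]
finger_gap: -0.001
```

The end stop is reached: z has stalled at 0.192 m, as expected, and the force has risen to 14 N. Now I'll retract straight up.

```bash
python3 -m crank '[{"grip":1,"offset":[0,0,-3],"angular":[0,0,0]},{"grip":1,"offset":[0,0,-8],"angular":[0,0,0]},{"grip":1,"offset":[0,0,-15],"angular":[0,0,0]},{"grip":1,"offset":[0,0,-30],"angular":[0,0,0]},{"grip":1,"offset":[0,0,-60],"angular":[0,0,0]},{"grip":1,"offset":[0,0,-100],"angular":[0,0,0]},{"grip":1,"offset":[-35,35,-120],"angular":[0,0,0]},{"grip":1,"offset":[-70,70,-130],"angular":[0,0,0]},{"grip":1,"offset":[-85,85,-130],"angular":[0,0,0]},{"grip":1,"offset":[-85,85,-130],"angular":[0,0,0]}]'
python3 - <<'E'
from station import manip,vision
import numpy as np,cv2
from h import *
S=manip.sense(); print(S["tcp_pos"],S["force"],S["t"])
t=[]
for n,X,h in [("top",(185,200),40),("scene",(360,300),60),("wrist",(150,110),100)]:
    d=vision.snapshot(n); np.savez(f"pics/{n}4.npz",**d); print(n,[proj(d,np.array([.557,.2030,z])).round(1).tolist() for z in (.262,.202,.192)])
    x,y=X
    t.append(cv2.resize(d["pixels"][y-h:y+h,x-h:x+h,::-1],(266,266),interpolation=cv2.INTER_CUBIC))
cv2.imwrite("pics/c4.png",np.clip(np.hstack(t)*1.5,0,255).astype(np.uint8))
cv2.imwrite("pics/scene4.png",np.load("pics/scene4.npz")["pixels"][:,:,::-1])
E
```

```text
t: 7.7
tcp_pos: [0.5009, 0.0928, 0.3195]
tool_rot: [0.986, 0.165, -0.002, 0.0]
force: [-0.1, -0.0, -0.1]
finger_gap: -0.002
[0.50089577 0.09282223 0.31954723] [-0.1139229  -0.03183793 -0.10907607] 7.7
top [[185.7, 200.2], [191.8, 202.3], [192.7, 202.7]]
scene [[365.6, 268.6], [361.1, 287.2], [360.4, 290.1]]
wrist [[107.0, 70.8], [145.6, 74.4], [150.4, 74.8]]
```

View pics/c4.png

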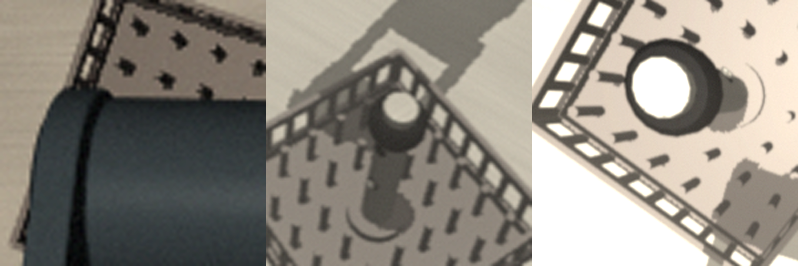

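View pics/scene4.png

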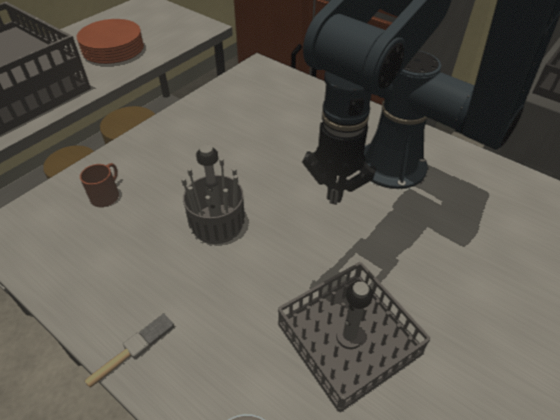

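The scene view shows the rack's post lowered and the basket's unchanged. Next I'll measure whether the button stands at 202 mm (out) or 192 mm (still in).

Run:
```python
from h import *
s=np.load("pics/scene4.npz"); w=np.load("pics/wrist4.npz")
def blob(d,c,h,th):
    g=cv2.cvtColor(d["pixels"],cv2.COLOR_RGB2GRAY); m=np.zeros_like(g); x,y=c
    m[y-h:y+h,x-h:x+h]=(g>th)[y-h:y+h,x-h:x+h]
    n,l,st,ce=cv2.connectedComponentsWithStats(m); i=l[y,x]; return ce[i],st[i]
gw=cv2.cvtColor(w["pixels"],cv2.COLOR_RGB2GRAY); print(gw[76,110:200:4])
gs=cv2.cvtColor(s["pixels"],cv2.COLOR_RGB2GRAY); print(gs[278:312,361])
for th in (140,160): print(th,blob(w,(147,76),32,th))
for th in (95,110,120): print(th,blob(s,(361,287),10,th))
for th in (100,115):
  cs,_=blob(s,(361,287),10,th); cw,_=blob(w,(147,76),32,150); print(tri([(s,cs),(w,cw)]))
b0=np.load("pics/scene0.npz")["pixels"][135:240,175:250].astype(int); print("basket diff",np.abs(b0-s["pixels"][135:240,175:250]).mean(), np.abs(b0-s["pixels"][135:240,175:250]).max())
t=[cv2.resize(d["pixels"][y-h:y+h,x-h:x+h,::-1],(390,390),interpolation=cv2.INTER_CUBIC) for d,(x,y),h in [(s,(360,296),20),(w,(155,76),45)]]
cv2.imwrite("pics/c5.png",np.hstack(t))
```

```text
[142 138 139  38 184 201 208 215 215 213 218 218 220 222 218  75  53  52
  40  35  35  63  68]
[ 80  71  71  85 121 128 126 127 128 127 128 130 131 130 128 132 126  81
  54  52  45  38  35  35  31  32  31  32  30  31  38  51  52  54]
140 (array([146.61362148,  75.1827112 ]), array([ 126,   53,   43,   45, 1527], dtype=int32))
160 (array([146.56486486,  75.28851351]), array([ 126,   53,   42,   45, 1480], dtype=int32))
95 (array([361.24157303, 287.49438202]), array([353, 279,  18,  16, 178], dtype=int32))
110 (array([360.47260274, 287.97260274]), array([354, 282,  14,  13, 146], dtype=int32))
120 (array([360.6       , 288.17037037]), array([354, 282,  14,  13, 135], dtype=int32))
(array([0.55683506, 0.20276198, 0.19927433]), [np.float64(0.0005127798319467217), np.float64(0.0005127798319467679)])
(array([0.55685817, 0.20274414, 0.19924341]), [np.float64(0.0005490278694221704), np.float64(0.0005490278694222596)])
basket diff 5.260402116402116 59
```

View pics/c5.png

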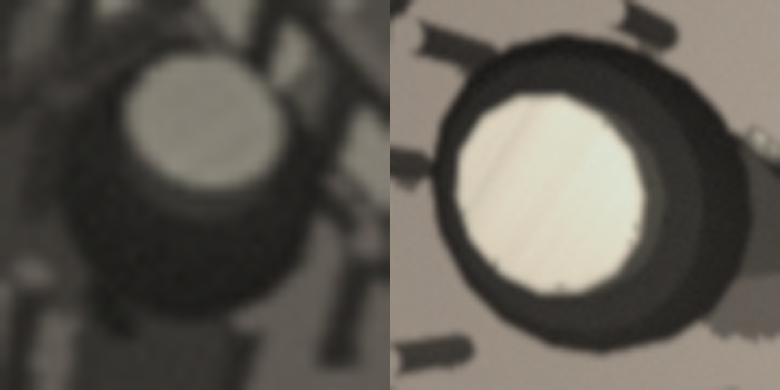

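The button stands proud of the hub (its grey side is visible) and triangulates to 199 mm. I'll move the arm clear and check again from the top camera and a second wrist position.

```bash
python3 -m crank '[{"grip":1,"offset":[-15,25,-10],"angular":[0,0,0]},{"grip":1,"offset":[-30,50,-20],"angular":[0,0,0]},{"grip":1,"offset":[-45,80,-20],"angular":[0,0,0]},{"grip":1,"offset":[-60,110,-20],"angular":[0,0,0]},{"grip":1,"offset":[-60,125,-20],"angular":[0,0,0]},{"grip":1,"offset":[-60,125,-20],"angular":[0,0,0]},{"grip":1,"offset":[-60,125,-20],"angular":[0,0,0]}]'
python3 - <<'E'
from station import vision
from h import *
D={}
for n in ("top","scene","wrist"):
    d=vision.snapshot(n); D[n]=d; np.savez(f"pics/{n}6.npz",**d); cv2.imwrite(f"pics/{n}6.png",d["pixels"][:,:,::-1])
    print(n,[proj(d,np.array([.557,.203,z])).round(1).tolist() for z in (.202,.192)],proj(d,np.array([.499,-.2465,.262])).round(1))
E
```

```text
t: 8.55
tcp_pos: [0.4886, -0.0414, 0.3393]
tool_rot: [0.986, 0.167, -0.0, -0.001]
force: [0.4, -0.6, -0.3]
finger_gap: -0.001
top [[191.8, 202.3], [192.7, 202.7]] [399.  224.3]
scene [[361.1, 287.2], [360.4, 290.1]] [206.  147.7]
wrist [[-36.8, -17.2], [-25.3, -13.4]] [558.9 296.1]
```

View pics/top6.png

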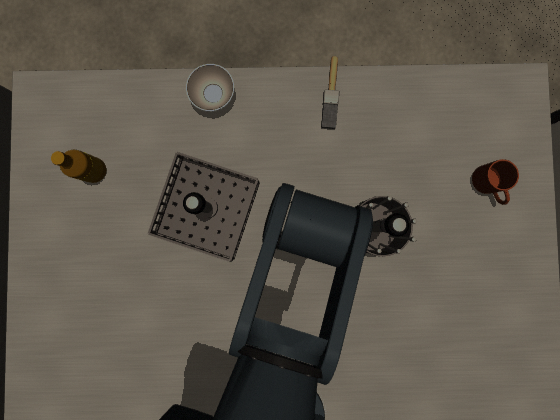

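View pics/wrist6.png

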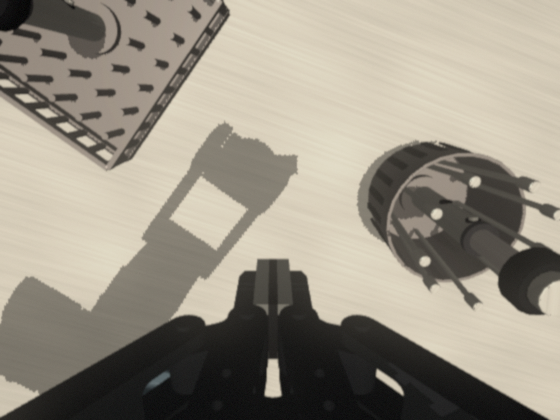

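The top view shows the rack button at about (194,203) and the basket button at about (399,225), which is unchanged.

Run:
```python
from h import *
def blob(d,c,h,th):
    g=cv2.cvtColor(d["pixels"],cv2.COLOR_RGB2GRAY); m=np.zeros_like(g); x,y=c
    m[y-h:y+h,x-h:x+h]=(g>th)[y-h:y+h,x-h:x+h]
    n,l,st,ce=cv2.connectedComponentsWithStats(m); return ce[l[y,x]],st[l[y,x]]
t0,t,s,w=[np.load(f"pics/{n}.npz") for n in("top0","top6","scene6","wrist4")]
a=blob(t,(194,203),12,95); print(a, blob(t,(399,225),12,95)[0], blob(t0,(399,225),12,95)[0])
b=blob(s,(361,287),10,115)[0]; c=blob(w,(147,76),32,150)[0]; print(b)
for o in ([(t,a[0]),(s,b)],[(t,a[0]),(s,b),(w,c)]): 
    X,e=tri(o); print(X.round(4),np.round(e,4))
def side(d,x,y):
    h=20;return cv2.resize(d["pixels"][y-h:y+h,x-h:x+h,::-1],(390,390),interpolation=cv2.INTER_CUBIC)
s0=np.load("pics/scene0.npz")
cv2.imwrite("pics/c7.png",np.vstack([np.hstack([side(s0,365,278),side(s,360,296)]),np.hstack([side(s0,207,160),side(s,207,160)])])[::1,::1][:, :] if 0 else cv2.resize(np.vstack([np.hstack([side(s0,365,278),side(s,360,296)]),np.hstack([side(s0,207,160),side(s,207,160)])]),(600,600)))
```

```text
(array([191.67521368, 202.17948718]), array([186, 196,  12,  13, 117], dtype=int32)) [399.         224.25185185] [399.10606061 224.25757576]
[360.55633803 287.97887324]
[0.5578 0.2031 0.2005] [0.0006 0.0006]
[0.5572 0.2031 0.2   ] [0.0007 0.0007 0.0007]
```

View pics/c7.png

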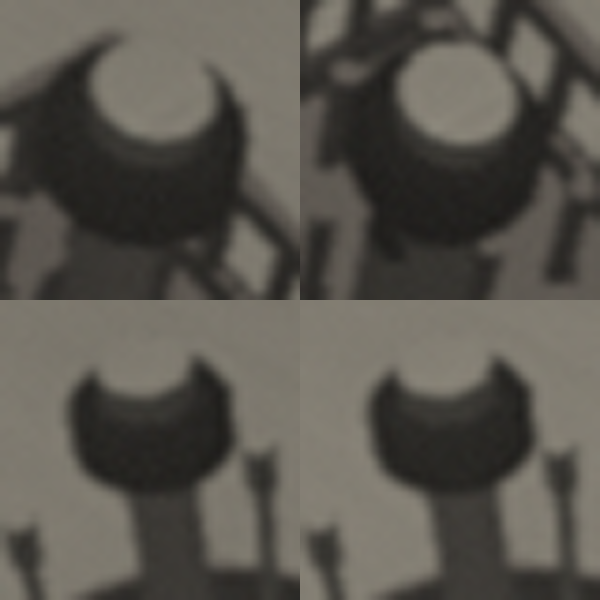

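In these crops the rack's button stands out of its hub the same before and after, and the basket looks identical. The rack button top measures 200 mm, against 202 mm expected when locked. I'm handing in.

```bash
python3 -c "
from station import manip
s=manip.sense(); print(s['t'],s['force'],abs(s['qd']).max()); print(manip.sign_off())"
```

```text
8.7 [-0.29465304 -0.95002083  0.80104383] 0.00499775895165342
the job is handed in; nothing more can be done
None
```

The glass rack's post is collapsed to its lower hole, and the basket's post was left extended. I pressed the rack's button straight down with the shut fingers until the post reached its end stop. The tool stalled at z = 0.192 m, where the force rose to about 14 N. I then lifted straight off and handed in at 8.7 s.

**Rack:** The button top measured 200 mm over the counter from three views. That compares with 202 mm expected for locked with the button out, and 192 mm if it had stayed in. An earlier reading from only the scene and wrist views gave 199 mm; both are within the camera calibration error. In the scene view the button stands out of its hub as far as it did at the start. I did not check the pin in the lower hole directly.

**Basket:** The button moved by 0.1 pixel in the top view and looks the same in the scene view. A plain pixel difference over the basket was not zero, which I put down to noise and changed arm shadow.

**Robot:** It was at rest and clear of everything at hand-in, with the wrist force at noise level.

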